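# Shim the rocking bench scale

### The job

The bench scale on the meeting table rocks because the foot under its red-dotted corner is too short. Without gripping or lifting anything, push the orange wedge, thin edge first, under that foot until the scale stands level and firm, then press down with a fingertip on the blue pad at the opposite corner to check that it no longer rocks, and let go. Leave the scale where it stands and the other things on the table alone.

Things in the scene. Friction and masses are not known exactly. Their poses are not given: they have to be found in the camera images.
- scale: Flat grey bench scale, steel platform, 2 kg, loose. 200 (x) x 250 (y) mm, 27 to 52 mm above the table when level; black display along the -x edge. Origin: middle, at table height when level; z square to the platform. Ball feet (radius 13 mm) at x +-75, y +-100. The foot at x -75, y +100 (red dot on top) is 8 mm short: at the start the scale leans 0.067 rad onto it, the opposite foot in the air.
- short_foot (a point): Lowest point of the short foot (it carries about 4 N), at x = -75, y = +100, z = 8 mm in the scale's frame: 8 mm above the table when the scale is level, at the table at the start.
- wedge: Orange wedge, 70 g, loose on the table on the scale's +y side, 100 (x) x 45 (y) mm. Origin: middle of its underside; its own +x points to the thin edge. Top rises evenly from 1.5 mm at x = +50 to the upright back face, 19.5 mm high, at x = -50. A push of about 5 to 7 N drives it in; once the scale is level it jams, and more push slides the scale. Stays put when released.
- wedge_seat (a point): Point on the wedge's slope, 36 mm behind the thin edge (x = +14, z = 8 mm in the wedge's frame): the scale is level when the short foot's centre is over this point, within about 8 mm along the wedge.
- pad: Round blue pad on the platform, 36 mm across, 3 mm thick, fixed at x = +55, y = -75 mm in the scale's frame. Origin: centre of its underside, 52 mm above the table when level (top at 55 mm).
- glass: Empty clear glass, 68 mm across, 95 mm high, loose bystander. Origin: centre of its underside.
- tape: Yellow tape roll lying flat, 70 mm across, 25 mm high, loose bystander. Origin: centre of its underside.
- phone: Black phone lying flat, 150 (x) x 74 (y) x 10 mm, loose bystander. Origin: centre of its underside.
- markers: White square cup of marker pens, 70 mm wide, 149 mm high with the pens, loose bystander. Origin: centre of its underside.
Mind the look-alikes: they are no part of the job. Of the things shaped like the wedge, the orange one is meant.

How it is judged:
On the way, in this order (a step that is already met when the one before it is completed fails the run):
1. the scale stands level (within 0.015 rad) on the wedge (angle between scale's own z axis and vertical below 0.015 rad and contact force between wedge and scale above 0.3 N), for 0.3 s.
2. the blue pad is pressed with the fingers (over 2 N) (contact force between the fingers and pad above 2 N), for 0.1 s.
At the end, for the whole second after the job is handed in: The scale is level within 0.015 rad, its short foot bearing on the wedge (over 0.3 N), the wedge flat on the table with its middle within 50 mm of that foot; the scale is less than 25 mm from where it began; all at rest (all of step 1 and horizontal distance between wedge and short_foot below 0.05 m and height (world z) of wedge below 0.006 m and distance of scale from where it was at the start of the episode below 0.025 m and linear speed of each of scale, wedge below 0.01 m/s); the robot touches nothing.
It fails at once if the wedge is lifted off the table (15 mm) (height (world z) of wedge above 0.015 m).
It fails at once if the scale is lifted (15 mm) or tipped (0.13 rad) (height (world z) of scale above 0.015 m or angle between scale's own z axis and vertical above 0.13 rad).
It fails at once if the scale is shoved away (30 mm) (distance of scale from where it was at the start of the episode above 0.03 m).
It fails at once if a bystander (glass, tape, phone, markers) is moved (30 mm) (distance of any of glass, tape, phone, markers from where it was at the start of the episode above 0.03 m).
It also fails if it takes over 48 s, if anything falls off the work surface, if the arm or the gripper's body presses on something with over 40 N, if the wrist force passes 120 N, or if a joint passes its speed limit or range.

### The arm

A 6-joint arm with a two-finger parallel gripper is mounted at the origin on the work surface. World frame = base frame: x ahead of the robot, y to its left, z up, the work surface at z = 0. Lengths are in m, angles in rad, forces in N, time in s.
With the tool pointing down it reaches from about 0.3 to 0.85 m from the base axis. Payload 4.2 kg.
Tool frame: the origin (TCP) lies at the very end of the fingers, on their centre line; the grasp point (between the pads) lies 19 mm behind it (arm.grasp_offset is the x of the grasp point in the tool frame, in m); x points along the fingers, y is the direction in which the jaws open and shut, and the axes are right-handed (so a half turn about x gives the same grasp; the last joint's range is limited). The gripper opens to 91 mm and grips with 3 to 60 N. Pads are 32 mm wide; open, the fingers measure 118 mm over their backs; the gripper's body (76 mm by 178 mm) begins 60 mm behind the grasp point.
Start: joints at [1.327, 0.32, 1.565, -0, 1.257, -0.02], TCP at [0.128, 0.561, 0.214] pointing down, gripper open.
Joint ranges: [-3.11, 3.11], [-0.84, 2.01], [0.21, 2.61], [-1.34, 4.49], [0.05, 2.63], [-2.56, 2.56]. Speed limits (rad/s): [2.57, 2.57, 3.14, 3.14, 3.14, 3.14].

### API

Orientations are given as a unit quaternion [x, y, z, w].
In Python, from cell import arm gives the robot as it stands.
- The arm moves only by the shell command python3 -m inch 'ROWS' [FORCE]. ROWS is JSON, a list of rows, each a list of 5 numbers: the opening, from 0 (shut) to 1 (fully open), then the shift along the world's x, y, z in cm, then the turn about the world's z in degrees. A call has exactly 5 rows; each row is the pose to reach, as a shift and turn from the pose commanded when the call began; what a row does not reach only later rows make up. A row lasts 1/8 s, in which the tool goes at most 62.5 mm and 10.7 degrees, less where a joint would pass 70% of its speed; a pose out of reach is approached as far as the arm can. A call with a gripper value outside its range is refused whole. The fingers move at their own pace and stop on an object; FORCE is the grip in N (left out, the last holds). Time passes only in rows, so rows that repeat a pose let the fingers close, or fill a call up. It gives the time, the measured TCP pose, the force and the opening at its end, in the units of the state.
- arm.state(): the state, without advancing time (a new reading comes with each control period).
- arm.get_image(name): name is "scene" or "top" or "wrist"; returns the picture (400x640x3 uint8, red, green, blue); there is no depth.
- arm.camera_model(name): a dict with "camera_matrix" (3x3 intrinsics, pixels), "position" and "attitude" of the camera in the world. Camera axes: x right, y down, z forward; pixel columns grow to the right and rows downward; lengths in m; the calibration is good to about 2 mm. A picture is of the moment at which its call begins: read the wrist's pose just before it. camera_model takes no time and is no camera call; for the wrist camera it gives the pose at the moment of the call.
- arm.close_job(): hands the job in, once; it reports no verdict.
The state is a dict: "clock": time; "qpos": joint angles; "joint_velocities": joint speeds; "joint_efforts": joint torques, N m; "eef_pos": TCP position; "eef_rot": TCP orientation; "ft_force": force on the tool from outside, world axes, zero at the start; "ft_torque": the same for the moment, N m; "finger_gap": opening from 0.0 (shut) to 1.0 (fully open).
Only numpy, scipy, OpenCV 4.12 (cv2) and the standard library are available. Lean on these libraries where they do the work, as an engineer would, in place of code of your own. Each camera call takes 0.05 s, during which the arm holds its last target. There are 200 camera calls.

## Working session

There is one attempt and no reset: what is moved stays moved. The work goes in short steps, Python scripts to look and compute and a shell command to move; the robot and the scene stay as the last step left them, time stands still between calls to the robot, and variables do not carry over. Pictures are saved under pics/ and viewed, about 8 in all and at most 12, crops included, and the job is handed in when it is done.

```bash
mkdir -p pics
python3 - <<'E'
from cell import arm
import cv2,numpy as np
for n in("top","scene"):
    im=arm.get_image(n); cv2.imwrite(f"pics/{n}0.png",im[:,:,::-1])
    print(n,arm.camera_model(n))
s=arm.state();print(s['clock'],s['eef_pos'],s['eef_rot'],s['ft_force'])
E
```

```text
top {'camera_matrix': array([[372.36682511,   0.        , 319.77283369],
       [  0.        , 372.36682511, 200.25611619],
       [  0.        ,   0.        ,   1.        ]]), 'position': array([0.31826951, 0.05041487, 1.16621052]), 'attitude': array([-0.6631644 ,  0.7406308 , -0.07875142,  0.07400825])}
scene {'camera_matrix': array([[446.92195183,   0.        , 317.11298261],
       [  0.        , 446.92195183, 200.71503577],
       [  0.        ,   0.        ,   1.        ]]), 'position': array([1.31094476, 0.56618976, 1.32351018]), 'attitude': array([ 0.44503564,  0.84071634, -0.27390698, -0.14182481])}
0.1 [0.12753101 0.56022663 0.21320973] [ 0.07842279  0.70275927 -0.07954225  0.70260395] [ 0.35686602  0.2835491  -0.38629667]
```

View pics/top0.png

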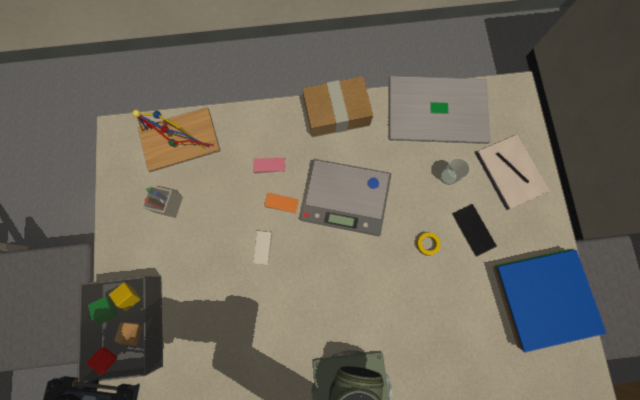

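View pics/scene0.png

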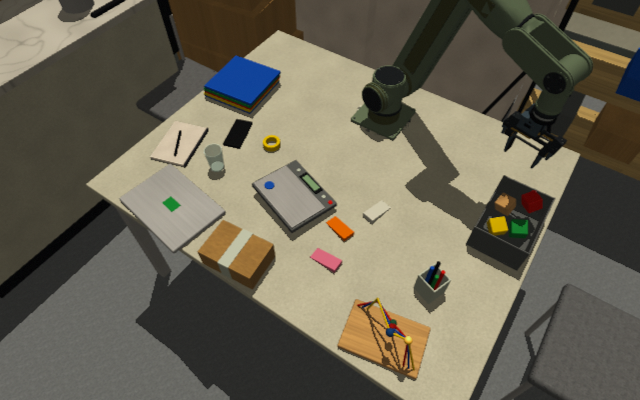

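The top view shows the scale at about (345,197), with the red dot at (306,215) and the blue pad at (373,183). The orange wedge is at (282,203), between the pink and cream look-alikes. Next I'll measure positions.

```bash
cat > h.py <<'E'
import cv2,numpy as np
from cell import arm
from scipy.spatial.transform import Rotation as R
def ray(uv,cm,z):
    K=cm['camera_matrix'];uv=np.atleast_2d(uv).astype(float)
    d=(np.linalg.inv(K)@np.c_[uv,np.ones(len(uv))].T).T@R.from_quat(cm['attitude']).as_matrix().T
    p=cm['position'];return p+d*((z-p[2])/d[:,2])[:,None]
def mask(im,lo,hi):
    h=cv2.cvtColor(im,cv2.COLOR_RGB2HSV);m=cv2.inRange(h,lo,hi)
    return m
def blobs(m,amin):
    c,_=cv2.findContours(m,cv2.RETR_EXTERNAL,cv2.CHAIN_APPROX_NONE)
    return [x for x in c if cv2.contourArea(x)>=amin]
E
python3 - <<'E'
from h import *
for n in("top","scene"):
    im=cv2.imread(f"pics/{n}0.png")[:,:,::-1];cm=arm.camera_model(n)
    for nm,lo,hi,z in(("orange",(5,190,120),(16,255,255),0.01),("red",(0,150,80),(4,255,255),.05),("blue",(108,130,60),(125,255,255),.058)):
        for c in blobs(mask(im,lo,hi),4):
            m=c[:,0].mean(0)
            if not(220<m[0]<400 and 150<m[1]<260):continue
            print(n,nm,m.round(1),ray(m,cm,z).round(4))
            if nm=="orange":
                b=cv2.boxPoints(cv2.minAreaRect(c));a=cv2.approxPolyDP(c,2.5,True)[:,0]
                for zz in(0,.0195):print(zz,a.tolist(),ray(a,cm,zz)[:,:2].round(3).tolist())
a=cv2.imread("pics/top0.png")[150:260,230:400];b=cv2.imread("pics/scene0.png")[150:260,240:410]
cv2.imwrite("pics/crop0.png",np.hstack([cv2.resize(x,None,fx=2.3,fy=4.6*.5*1.0,interpolation=2) for x in(a,b)]))
E
```

```text
top orange [291.  205.8] [[0.564  0.1211 0.01  ]]
0 [[296, 201], [292, 200], [294, 203], [284, 208], [294, 210]] [[0.58, 0.104], [0.585, 0.117], [0.574, 0.111], [0.561, 0.145], [0.551, 0.114]]
0.0195 [[296, 201], [292, 200], [294, 203], [284, 208], [294, 210]] [[0.576, 0.103], [0.58, 0.116], [0.57, 0.11], [0.557, 0.143], [0.547, 0.112]]
top red [305.9 214.5] [[0.5235 0.0761 0.05  ]]
top blue [373.  182.5] [[ 0.5986 -0.1393  0.058 ]]
scene orange [339.8 227.5] [[0.5795 0.1539 0.01  ]]
0 [[327, 222], [343, 238], [353, 232], [336, 217]] [[0.58, 0.101], [0.604, 0.183], [0.564, 0.199], [0.544, 0.116]]
0.0195 [[327, 222], [343, 238], [353, 232], [336, 217]] [[0.591, 0.108], [0.614, 0.189], [0.575, 0.204], [0.555, 0.122]]
scene red [329.8 201.7] [[0.5309 0.0796 0.05  ]]
scene blue [268.8 184.8] [[ 0.5962 -0.1397  0.058 ]]
```

View pics/crop0.png

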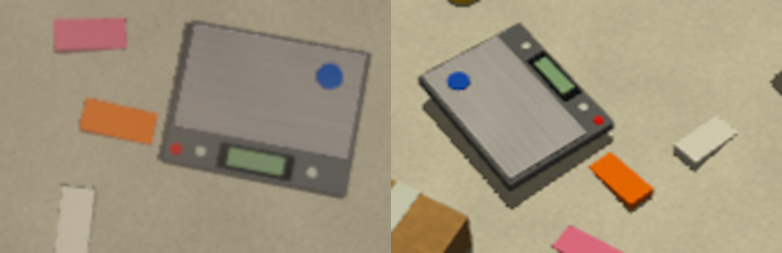

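The crop shows the wedge's dark, thick back face on the side away from the scale, so the thin edge already faces it. I'll measure the wedge and scale outlines properly.

Run:
```python
from h import *
im=cv2.imread("pics/top0.png")[:,:,::-1];cm=arm.camera_model("top")
m=mask(im,(4,140,60),(18,255,255));m[:190]=0;m[220:]=0;m[:,:255]=0;m[:,300:]=0
c=max(blobs(m,50),key=cv2.contourArea);r=cv2.minAreaRect(c);b=cv2.boxPoints(r)
print("px",b.round(1).tolist(),cv2.contourArea(c))
w=ray(c[:,0],cm,.01)[:,:2]; r=cv2.minAreaRect(np.float32(w)*1000);print("z.01",r,cv2.boxPoints(r).round(0).tolist())
cs=arm.camera_model("scene");ims=cv2.imread("pics/scene0.png")[:,:,::-1]
ms=mask(ims,(4,140,60),(18,255,255));ms[:205]=0;ms[245:]=0;ms[:,:320]=0;ms[:,360:]=0
c=max(blobs(ms,50),key=cv2.contourArea);b=cv2.boxPoints(cv2.minAreaRect(c));print(b.round(1).tolist(),ray(b,cs,.01)[:,:2].round(3).tolist())
for n,C,rd,bl in(("top",cm,(305.9,214.5),(373,182.5)),("scene",cs,(329.8,201.7),(268.8,184.8))):
    a=ray(rd,C,.045)[0,:2];p=ray(bl,C,.061)[0,:2];d=a-p
    yaw=np.arctan2(d[1],d[0])-np.arctan2(175,-130)
    Rm=np.array([[np.cos(yaw),-np.sin(yaw)],[np.sin(yaw),np.cos(yaw)]])
    o=p-Rm@[.055,-.075];print(n,a,p,"dist",np.linalg.norm(d),"yaw",np.degrees(yaw),"o",o,"foot",o+Rm@[-.075,.1])
# platform outline: grey darker than table
h=cv2.cvtColor(im,cv2.COLOR_RGB2HSV);print(h[200,330],h[230,330],h[250,340],h[165,340])
```

```text
px [[264.20001220703125, 205.6999969482422], [267.29998779296875, 192.10000610351562], [298.0, 199.1999969482422], [294.8999938964844, 212.6999969482422]] 391.5
z.01 ((578.9968872070312, 151.21658325195312), (100.76639556884766, 45.00118637084961), 71.62090301513672) [[542.0, 110.0], [584.0, 96.0], [616.0, 192.0], [574.0, 206.0]]
[[325.5, 222.5], [335.0, 213.0], [354.5, 232.5], [345.0, 242.0]] [[0.59, 0.101], [0.538, 0.107], [0.568, 0.207], [0.619, 0.2]]
top [0.52439648 0.07623006] [ 0.59791885 -0.13896955] dist 0.2274124240335543 yaw -17.744478812062734 o [ 0.5683934  -0.05077517] foot [0.52743877 0.06732529]
scene [0.52793693 0.0777854 ] [ 0.59786252 -0.13818024] dist 0.22700384539030605 yaw -18.666102712078082 o [ 0.56975947 -0.04952236] foot [0.53070974 0.06922156]
[ 16  34 143] [ 20  54 161] [ 20  56 159] [ 15  29 139]
```

Run:
```python
from h import *
s=arm.state();M=R.from_quat(s['eef_rot']).as_matrix();print(M.round(3),np.degrees(np.arctan2(M[1,1],M[0,1])))
im=cv2.imread("pics/top0.png")[:,:,::-1];cm=arm.camera_model("top")
for uv in((253,158),(285,171),(255,232),(269,262)):print(uv,ray(uv,cm,.0)[0,:2])
cw=arm.camera_model("wrist");print(cw['position']-s['eef_pos'],R.from_quat(cw['attitude']).as_matrix().round(2))
```

```text
[[-0.     0.222  0.975]
 [-0.002  0.975 -0.222]
 [-1.    -0.002 -0.   ]] 77.17356636610472
(253, 158) [0.73979158 0.23121683]
(285, 171) [0.68366621 0.13045921]
(255, 232) [0.49468183 0.24236903]
(269, 262) [0.39672618 0.20599705]
[-0.0719082   0.01631135  0.1702734 ] [[ 0.22  0.94  0.26]
 [ 0.98 -0.21 -0.06]
 [-0.    0.26 -0.96]]
```

```bash
python3 -m inch '[[0.4,4.4,-4.1,0,-1],[0.4,8.8,-8.2,0,-2],[0.4,13.2,-12.3,0,-3],[0.4,17.6,-16.4,0,-4],[0.4,22,-20.5,0,-5.5]]'; python3 -m inch '[[0.4,4.4,-4.1,0,0],[0.4,8.8,-8.2,0,0],[0.4,13.2,-12.3,0,0],[0.4,17.6,-16.4,0,0],[0.4,22,-20.5,0,0]]'
python3 - <<'E'
from h import *
s=arm.state();cw=arm.camera_model("wrist");im=arm.get_image("wrist");cv2.imwrite("pics/w1.png",im[:,:,::-1]);print(s['clock'],s['eef_pos'],s['joint_velocities'].round(3) if hasattr(s['joint_velocities'],'round') else s['joint_velocities'],s['ft_force'])
np.savez("pics/w1",**cw)
E
```

```text
clock: 0.72
eef_pos: [0.3486, 0.3541, 0.2138]
eef_rot: [0.113, 0.698, -0.113, 0.698]
ft_force: [0.1, -0.2, -0.3]
finger_gap: 0.481
clock: 1.35
eef_pos: [0.5687, 0.1491, 0.2136]
eef_rot: [0.113, 0.698, -0.113, 0.698]
ft_force: [0.5, 0.2, 0.1]
finger_gap: 0.399
1.35 [0.56869129 0.14908468 0.21363943] [-0.717  0.381 -0.564  0.004  0.173 -0.714] [0.46115974 0.19442712 0.08105999]
```

View pics/w1.png

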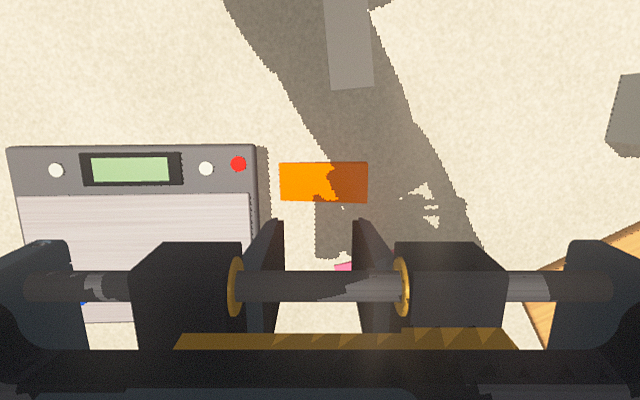

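The wrist view shows the wedge at (279–368, 162–202), thin edge on the left. The scale corner is at (257,146) and the red dot at (238,163).

Run:
```python
from h import *
cw=dict(np.load("pics/w1.npz"));im=cv2.imread("pics/w1.png")[:,:,::-1]
m=mask(im,(4,140,60),(22,255,255));m[:150]=0;m[215:]=0;m[:,:265]=0;m[:,380:]=0
c=max(blobs(m,50),key=cv2.contourArea);a=cv2.approxPolyDP(c,4,True)[:,0];print(a.tolist())
for z in(.0015,.0195):print(z,(ray(a,cw,z)[:,:2]*1000).round(0).tolist())
m=mask(im,(0,180,80),(3,255,255));m[:, :225]=0;m[:,250:]=0;m[180:]=0
d=max(blobs(m,20),key=cv2.contourArea);q=d[:,0].mean(0);print("dot",q,ray(q,cw,.045))
top=ray([(12,148),(250,145)],cw,[.052]*1)[:,:2] if 0 else ray([(12,148)],cw,.053)[:,:2],ray([(256,146)],cw,.043)[:,:2];print("edge -x",top)
v=top[1]-top[0];v=v[0];print(np.degrees(np.arctan2(v[1],v[0])),np.linalg.norm(v))
g=cv2.cvtColor(im,cv2.COLOR_RGB2GRAY);print(g[120:160:2,100],g[120:160:2,200],g[200,240:285:2])
```

```text
[[279, 163], [282, 200], [366, 203], [366, 162]]
0.0015 [[543.0, 111.0], [586.0, 99.0], [620.0, 192.0], [574.0, 206.0]]
0.0195 [[541.0, 114.0], [582.0, 103.0], [615.0, 191.0], [570.0, 204.0]]
dot [238.02380952 163.47619048] [[0.52563692 0.07850494 0.045     ]]
edge -x (array([[ 0.44137864, -0.12289151]]), array([[0.51503714, 0.10170359]]))
71.84251163459521 0.2363652619355341
[237 235 237 237 242 238 239 236 236 238 237 238 209 115 137 154 112  72
  67 185] [232 235 233 226 234 237 232 235 239 235 235 242 147 134 151 152 155 157
 152 153] [216 218 215 215 169 145 154 125  88  76 136 131 134 139 131 218 239 239
 234 236 219 195 190]
```

```bash
python3 -m inch '[[0.4,6.2,0,-1,0],[0.4,6.2,0,-6.5,0],[0.4,6.2,0,-12.5,0],[0.4,6.2,0,-18,0],[0.4,6.2,0,-20.5,0]]'
```

```text
clock: 2.02
eef_pos: [0.6268, 0.1503, 0.0048]
eef_rot: [0.112, 0.7, -0.113, 0.696]
ft_force: [-0.1, 0.2, 0.6]
finger_gap: 0.401
```

```bash
python3 -m inch '[[0.4,0,0,0,0],[0.4,-1.0,0.3,0,0],[0.4,-1.8,0.57,0,0],[0.4,-2.5,0.8,0,0],[0.4,-2.8,0.88,0,0]]';  python3 - <<'E'
from h import *
s=arm.state();print(s['eef_pos'],s['ft_force'])
for n in("top","wrist"):
    cw=arm.camera_model(n);im=arm.get_image(n)
    m=mask(im,(4,140,60),(22,255,255))
    cv2.imwrite(f"pics/{n}2.png",im[:,:,::-1])
    for c in blobs(m,100):
        w=ray(c[:,0],cw,.01)[:,:2]
        if abs(w.mean(0)-[.57,.15]).max()<.08:print(n,cv2.minAreaRect(np.float32(w*1000)),len(c))
E
```

```text
clock: 2.65
eef_pos: [0.6017, 0.1599, 0.01]
eef_rot: [0.113, 0.697, -0.112, 0.699]
ft_force: [1.5, -0.6, 2.1]
finger_gap: 0.395
[0.60174398 0.15986259 0.01004511] [ 1.52034318 -0.61982036  2.0718811 ]
wrist ((639.7085571289062, 196.54722595214844), (8.172842979431152, 36.82476806640625), 76.60037231445312) 164
wrist ((608.2645263671875, 108.31301879882812), (8.513872146606445, 41.33022689819336), 65.468505859375) 171
wrist ((571.723876953125, 152.60047912597656), (97.01524353027344, 54.08480453491211), 87.15055084228516) 648
```

View pics/wrist2.png

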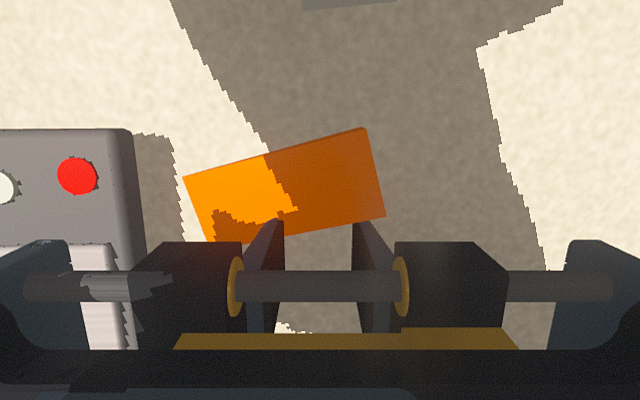

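The wedge rotated: the tips were at z = 10 mm, so the thin-end finger missed and only the back end was pushed. The wedge now spans (183,177)–(365,127)–(386,217)–(213,242). I'll measure it, then redo the push lower.

Run:
```python
from h import *
s=arm.state();cw=arm.camera_model("wrist")
A=[(183,177),(213,242)];B=[(365,127),(386,217)]
a=ray(A,cw,.0015)[:,:2];b=ray(B,cw,.0195)[:,:2];print(a.round(4).tolist(),b.round(4).tolist())
t=a.mean(0);k=b.mean(0);u=t-k;print(np.linalg.norm(u),np.degrees(np.arctan2(-u[1],-u[0])),(t+k)/2, s['eef_pos'])
q=ray([(77,176)],cw,.045);print("dot",q)
```

```text
[[0.5435, 0.1025], [0.5833, 0.1031]] [[0.5472, 0.201], [0.593, 0.1987]]
0.09724636210236683 86.0510023666261 [0.56673885 0.15132873] [0.60169625 0.1598163  0.00987243]
dot [[0.52658072 0.08128365 0.045     ]]
```

```bash
python3 -m inch '[[0.4,1.2,-0.6,0,0],[0.4,2.4,-1.2,0,0],[0.4,2.4,-1.4,-0.3,0],[0.4,2.4,-1.4,-0.55,0],[0.4,2.4,-1.4,-0.55,0]]';python3 -m inch '[[0.4,-0.8,0.2,0,0],[0.4,-1.5,0.4,0,0],[0.4,-2.2,0.55,0,0],[0.4,-2.8,0.7,0,0],[0.4,-2.8,0.7,0,0]]'
cat > look.py <<'E'
from h import *
import sys
s=arm.state();cw=arm.camera_model("wrist");im=arm.get_image("wrist");cv2.imwrite(f"pics/{sys.argv[1]}.png",im[:,:,::-1]);np.savez(f"pics/{sys.argv[1]}",**cw)
print(s['clock'],s['eef_pos'],s['ft_force'])
m=mask(im,(4,140,60),(22,255,255));m[245:]=0;c=max(blobs(m,100),key=cv2.contourArea)
a=cv2.approxPolyDP(c,5,True)[:,0]
for p,l,h in zip(a,ray(a,cw,.0015),ray(a,cw,.0195)):print(p,(l[:2]*1000).round(),(h[:2]*1000).round())
E
python3 look.py w3
```

```text
clock: 3.38
eef_pos: [0.625, 0.1454, 0.0028]
eef_rot: [0.112, 0.699, -0.113, 0.698]
ft_force: [0.0, -0.0, -0.1]
finger_gap: 0.404
clock: 4.0
eef_pos: [0.597, 0.1527, 0.0036]
eef_rot: [0.112, 0.698, -0.112, 0.698]
ft_force: [-0.0, 0.5, 0.4]
finger_gap: 0.398
4.0 [0.59702954 0.1526703  0.00358294] [-0.02997635  0.45500548  0.3767911 ]
[407 122] [548. 216.] [546. 212.]
[200 134] [521. 115.] [522. 122.]
[213 217] [564. 104.] [560. 112.]
[406 216] [596. 203.] [588. 200.]
```

View pics/w3.png

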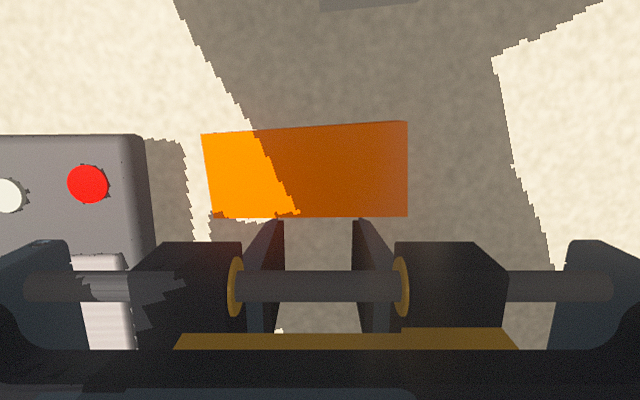

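Wedge axis is now about 75.7°, and its centre line passes within roughly 2 mm of the foot at about (0.530, 0.069). Next I go behind its back face with shut fingers.

```bash
python3 -m inch '[[0.4,1.0,-0.3,0.5,0],[0.4,1.0,-0.3,4,0],[0.2,1.0,3,4.5,1],[0,-0.5,7,4.5,2],[0,-2.1,9.2,4.5,3.5]]';python3 -m inch '[[0,0,0,-1.5,0],[0,0,0,-3,0],[0,0,0,-4,0],[0,0,0,-4.45,0],[0,0,0,-4.45,0]]'; python3 look.py w4
```

```text
clock: 4.68
eef_pos: [0.5777, 0.2461, 0.0491]
eef_rot: [0.091, 0.701, -0.09, 0.702]
ft_force: [-0.1, -0.0, 0.8]
finger_gap: 0.103
clock: 5.3
eef_pos: [0.5768, 0.244, 0.0035]
eef_rot: [0.091, 0.701, -0.092, 0.701]
ft_force: [0.1, -0.2, 0.1]
finger_gap: 0.001
5.3 [0.57677171 0.24396625 0.00352859] [ 0.07988338 -0.17285533  0.10717698]
[247 241] [564. 207.] [558. 213.]
[245 207] [545. 212.] [541. 217.]
[ 59 209] [521. 116.] [519. 131.]
[ 67 244] [540. 111.] [537. 127.]
```

```bash
python3 -m inch '[[0,-0.4,-1.5,0,0],[0,-0.7,-2.7,0,0],[0,-1.0,-3.8,0,0],[0,-1.3,-4.9,0,0],[0,-1.6,-5.9,0,0]]'; python3 look.py w5
```

```text
clock: 5.98
eef_pos: [0.5607, 0.1848, 0.0043]
eef_rot: [0.091, 0.701, -0.091, 0.701]
ft_force: [0.6, 0.6, 0.6]
finger_gap: 0.005
5.975 [0.56066878 0.18477002 0.00425346] [0.59438862 0.6285197  0.5814615 ]
[113 207] [511.  85.] [509.  97.]
[121 244] [532.  80.] [528.  93.]
[292 241] [555. 172.] [548. 175.]
[299 224] [546. 178.] [540. 181.]
[298 207] [537. 180.] [532. 183.]
```

View pics/w5.png

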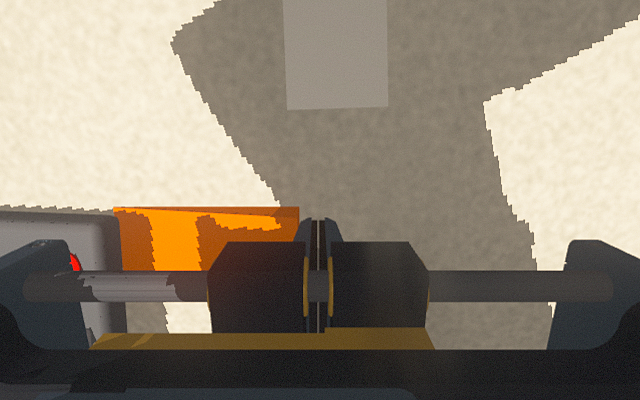

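```bash
python3 -m inch '[[0,-0.1,-0.4,0,0],[0,-0.2,-0.8,0,0],[0,-0.3,-1.2,0,0],[0,-0.4,-1.6,0,0],[0,-0.5,-2.0,0,0]]'; python3 -m inch '[[0,-0.05,-0.3,0,0],[0,-0.15,-0.6,0,0],[0,-0.25,-0.9,0,0],[0,-0.3,-1.2,0,0],[0,-0.3,-1.2,0,0]]'
python3 - <<'E'
from h import *
s=arm.state();print(s['ft_force'])
for n in("top","scene"):
    im=arm.get_image(n);cm=arm.camera_model(n);cv2.imwrite(f"pics/{n}6.png",im[:,:,::-1])
    for nm,lo,hi,z in(("red",(0,150,80),(4,255,255),.052),("blue",(108,130,60),(125,255,255),.055)):
        for c in blobs(mask(im,lo,hi),4):
            m=c[:,0].mean(0)
            if 220<m[0]<400 and 150<m[1]<260:print(n,nm,m.round(1),ray(m,cm,z).round(4))
E
```

```text
clock: 6.65
eef_pos: [0.5565, 0.1664, 0.0043]
eef_rot: [0.092, 0.701, -0.091, 0.702]
ft_force: [2.1, 4.0, -0.8]
finger_gap: 0.009
clock: 7.28
eef_pos: [0.5523, 0.1528, 0.004]
eef_rot: [0.091, 0.701, -0.091, 0.701]
ft_force: [0.7, 1.7, 0.8]
finger_gap: 0.002
[0.67423558 1.70936556 0.75976097]
top blue [373.3 182.3] [[ 0.6    -0.1411  0.055 ]]
scene red [329.2 200.8] [[0.53   0.0766 0.052 ]]
scene blue [268.2 185.4] [[ 0.5978 -0.1416  0.055 ]]
```

```bash
python3 -m inch '[[0,-0.05,-0.2,0,0],[0,-0.1,-0.4,0,0],[0,-0.12,-0.5,0,0],[0,-0.12,-0.5,0,0],[0,-0.12,-0.5,0,0]]'
cat > lev.py <<'E'
from h import *
s=arm.state();print(s['clock'],s['eef_pos'],s['ft_force'])
im=arm.get_image("scene");cv2.imwrite("pics/s7.png",im[:,:,::-1])
for nm,lo,hi in(("red",(0,150,80),(4,255,255)),("blue",(108,130,60),(125,255,255))):
    for c in blobs(mask(im,lo,hi),4):
        m=c[:,0].mean(0)
        if 220<m[0]<400 and 150<m[1]<260:print(nm,m.round(2),cv2.contourArea(c))
E
python3 lev.py; python3 -m inch '[[0,-0.05,-0.2,0,0],[0,-0.1,-0.4,0,0],[0,-0.1,-0.4,0,0],[0,-0.1,-0.4,0,0],[0,-0.1,-0.4,0,0]]'; python3 lev.py
```

```text
clock: 8.0
eef_pos: [0.5514, 0.1484, 0.004]
eef_rot: [0.091, 0.701, -0.091, 0.701]
ft_force: [1.0, 2.8, -0.1]
finger_gap: 0.003
8.0 [0.5513522  0.14835303 0.00396909] [ 1.00191487  2.80770968 -0.08956156]
red [329.  200.7] 8.0
blue [268.05 185.55] 46.0
clock: 8.68
eef_pos: [0.5502, 0.1441, 0.0039]
eef_rot: [0.091, 0.701, -0.091, 0.701]
ft_force: [0.9, 1.5, 1.4]
finger_gap: 0.004
8.675 [0.55023864 0.14410262 0.00392285] [0.90903042 1.51627635 1.36821905]
red [328.38 200.38] 5.0
blue [268.05 185.59] 45.0
```

```bash
python3 -m inch '[[0,-0.03,-0.1,0,0],[0,-0.05,-0.2,0,0],[0,-0.05,-0.2,0,0],[0,-0.05,-0.2,0,0],[0,-0.05,-0.2,0,0]]'; python3 lev.py;python3 look.py w8
```

```text
clock: 9.35
eef_pos: [0.5499, 0.1425, 0.004]
eef_rot: [0.091, 0.701, -0.091, 0.701]
ft_force: [1.2, 4.0, 0.1]
finger_gap: 0.005
9.35 [0.54993697 0.14254955 0.00396096] [1.1613384  4.01921782 0.11448194]
red [328.38 200.25] 4.0
blue [268.05 185.64] 44.0
9.4 [0.54992743 0.14252761 0.00396603] [ 1.38363872  3.82429743 -0.21596454]
[113 208] [501.  42.] [499.  55.]
[115 218] [506.  41.] [504.  53.]
[194 222] [520.  81.] [515.  90.]
[201 244] [533.  81.] [527.  89.]
[292 241] [544. 129.] [537. 133.]
[299 223] [535. 136.] [529. 139.]
[298 208] [526. 138.] [521. 140.]
```

View pics/w8.png

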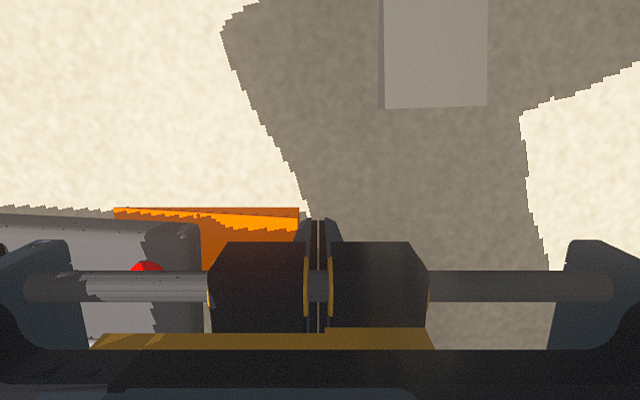

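```bash
python3 -m inch '[[0,-0.04,-0.15,0,0],[0,-0.08,-0.3,0,0],[0,-0.08,-0.3,0,0],[0,-0.08,-0.3,0,0],[0,-0.08,-0.3,0,0]]'; python3 lev.py
python3 - <<'E'
from h import *
# predict pad/dot pixel in scene for tilted vs level
cm=arm.camera_model("scene");K=cm['camera_matrix'];M=R.from_quat(cm['attitude']).as_matrix()
def pr(p):
    q=K@(M.T@(np.array(p)-cm['position']));return q[:2]/q[2]
yaw=np.radians(-18.2);ex=np.array([np.cos(yaw),np.sin(yaw),0]);ey=np.array([-np.sin(yaw),np.cos(yaw),0])
o=np.array([.598,-.1385,0])-.055*ex+.075*ey
Rz=np.c_[ex,ey,[0,0,1]]
for t in(.067,.03,.015,0):
    ax=np.array([.6,.8,0])   # diagonal through good feet (75,100)
    for sg in(-1,):
        Q=R.from_rotvec(sg*t*ax).as_matrix()
        f=lambda v:o+Rz@(Q@np.array(v))
        print(t,f([-.075,.1,.008])[2].round(4),pr(f([.055,-.075,.055])).round(2),pr(f([-.083,.108,.052])).round(2))
E
```

```text
clock: 10.07
eef_pos: [0.5491, 0.1393, 0.0039]
eef_rot: [0.091, 0.701, -0.091, 0.701]
ft_force: [1.6, 2.8, 0.2]
finger_gap: 0.008
10.075 [0.54908081 0.13928946 0.00394816] [1.59124906 2.84896647 0.2018492 ]
blue [268.   185.91] 45.0
0.067 -0.0001 [269.79 184.8 ] [331.45 201.35]
0.03 0.0044 [269.26 185.36] [331.   200.54]
0.015 0.0062 [269.06 185.58] [330.8  200.21]
0 0.008 [268.86 185.81] [330.6  199.88]
```

```bash
cat > tri.py <<'E'
from h import *
from scipy.optimize import least_squares
def cen(im,box,kind):
    x0,y0,x1,y1=box;p=im[y0:y1,x0:x1].astype(float)
    w=p[...,2]-p[...,0] if kind=="b" else p[...,0]-np.maximum(p[...,1],p[...,2])
    w=np.clip(w-(20 if kind=='b' else 35),0,None);yy,xx=np.mgrid[y0:y1,x0:x1]
    return np.array([(w*xx).sum(),(w*yy).sum()])/w.sum()
def proj(cm,p):
    q=cm['camera_matrix']@(R.from_quat(cm['attitude']).as_matrix().T@(p-cm['position']));return q[:2]/q[2]
B={"top":{"b":(363,172,384,193),"r":(300,209,312,220)},"scene":{"b":(258,175,279,196),"r":(322,195,336,207)}}
def run(ims):
    for k in"br":
        c={n:cen(ims[n],B[n][k],k) for n in ims}
        s=least_squares(lambda p:np.concatenate([proj(arm.camera_model(n),p)-c[n] for n in c]),[.57,0,.05])
        print(k,{n:c[n].round(2).tolist() for n in c},(s.x*1000).round(1),s.cost.round(2))
import sys
if len(sys.argv)>1: run({n:cv2.imread(f"pics/{n}0.png")[:,:,::-1] for n in B})
run({n:arm.get_image(n) for n in B})
E
python3 tri.py 1; python3 -m inch '[[0,-0.03,-0.1,0,0],[0,-0.05,-0.2,0,0],[0,-0.05,-0.2,0,0],[0,-0.05,-0.2,0,0],[0,-0.05,-0.2,0,0]]'; python3 tri.py
```

```text
b {'top': [373.02, 182.63], 'scene': [268.83, 184.71]} [ 597.5 -138.8   60.8] 0.01
r {'top': [306.0, 214.25], 'scene': [329.84, 201.79]} [525.8  76.2  40.8] 0.01
b {'top': [373.58, 182.38], 'scene': [267.98, 185.7]} [ 599.5 -141.6   55.1] 0.0
clock: 10.85
eef_pos: [0.5489, 0.1381, 0.004]
eef_rot: [0.092, 0.701, -0.091, 0.701]
ft_force: [1.6, 5.2, -1.1]
finger_gap: 0.006
b {'top': [373.61, 182.36], 'scene': [267.97, 185.71]} [ 599.5 -141.7   55.1] 0.01tri.py:7: RuntimeWarning: invalid value encountered in divide
  return np.array([(w*xx).sum(),(w*yy).sum()])/w.sum()
Traceback (most recent call last):
  File "tri.py", line 18, in <module>
    run({n:arm.get_image(n) for n in B})
    ~~~^^^^^^^^^^^^^^^^^^^^^^^^^^^^^^^^^
  File "tri.py", line 14, in run
    s=least_squares(lambda p:np.concatenate([proj(arm.camera_model(n),p)-c[n] for n in c]),[.57,0,.05])
ValueError: Residuals are not finite in the initial point.
tri.py:7: RuntimeWarning: invalid value encountered in divide
  return np.array([(w*xx).sum(),(w*yy).sum()])/w.sum()
Traceback (most recent call last):
  File "tri.py", line 18, in <module>
    run({n:arm.get_image(n) for n in B})
    ~~~^^^^^^^^^^^^^^^^^^^^^^^^^^^^^^^^^
  File "tri.py", line 14, in run
    s=least_squares(lambda p:np.concatenate([proj(arm.camera_model(n),p)-c[n] for n in c]),[.57,0,.05])
ValueError: Residuals are not finite in the initial point.
```

The triangulated pad top dropped from 60.8 to 55.1 mm, which is level, and it holds still. I'll back off, rise and recheck.

```bash
python3 -m inch '[[0,0.3,1.0,0,0],[0,0.8,3.0,0,0],[0,1.0,4.0,4,0],[0,1.0,4.0,9,0],[0,1.0,4.0,12,0]]'; python3 tri.py 2>/dev/null; python3 -m inch '[[0,0,0,0,0],[0,1,-4,0,0],[0,1.5,-9,0,0],[0,2,-14,0,0],[0,2.5,-19,0,0]]';python3 tri.py 2>/dev/null; python3 -m inch '[[0,0.5,-5,0,0],[0,1,-9,0,0],[0,1.5,-13,0,0],[0,1.5,-13,-2,0],[0,1.5,-13,-4,0]]'
```

```text
clock: 11.58
eef_pos: [0.5595, 0.1788, 0.1264]
eef_rot: [0.091, 0.7, -0.091, 0.702]
ft_force: [-0.1, 0.5, -0.4]
finger_gap: 0.005
b {'top': [373.61, 182.35], 'scene': [267.97, 185.71]} [ 599.6 -141.7   55.1] 0.01
r {'top': [305.66, 212.96], 'scene': [329.16, 200.56]} [528.4  76.   50.8] 0.03
clock: 12.3
eef_pos: [0.5825, -0.0138, 0.1217]
eef_rot: [0.091, 0.703, -0.091, 0.7]
ft_force: [0.7, -0.5, -0.2]
finger_gap: 0.001
clock: 13.02
eef_pos: [0.5978, -0.142, 0.0817]
eef_rot: [0.092, 0.702, -0.091, 0.7]
ft_force: [0.2, -0.1, 0.3]
finger_gap: 0.003
```

```bash
python3 -m inch '[[0,0.1,0,-1,0],[0,0.1,0,-1.8,0],[0,0.1,0,-2.3,0],[0,0.1,0,-2.5,0],[0,0.1,0,-2.6,0]]';python3 -m inch '[[0,0,0,-0.1,0],[0,0,0,-0.15,0],[0,0,0,-0.2,0],[0,0,0,-0.2,0],[0,0,0,-0.2,0]]'
```

```text
clock: 13.65
eef_pos: [0.5998, -0.1425, 0.0583]
eef_rot: [0.091, 0.701, -0.091, 0.701]
ft_force: [1.0, 0.5, 0.8]
finger_gap: 0.003
clock: 14.28
eef_pos: [0.5996, -0.1425, 0.056]
eef_rot: [0.091, 0.701, -0.091, 0.701]
ft_force: [0.5, -0.7, -0.2]
finger_gap: 0.003
```

```bash
python3 -m inch '[[0,0,0,-0.1,0],[0,0,0,-0.2,0],[0,0,0,-0.2,0],[0,0,0,-0.2,0],[0,0,0,-0.2,0]]'; python3 -m inch '[[0,0,0,-0.05,0],[0,0,0,-0.1,0],[0,0,0,-0.1,0],[0,0,0,-0.1,0],[0,0,0,-0.1,0]]'
```

```text
clock: 14.9
eef_pos: [0.5998, -0.1426, 0.055]
eef_rot: [0.091, 0.701, -0.091, 0.701]
ft_force: [-2.4, 0.2, 5.1]
finger_gap: 0.002
clock: 15.52
eef_pos: [0.5998, -0.1426, 0.0549]
eef_rot: [0.091, 0.701, -0.091, 0.702]
ft_force: [-3.5, 0.4, 9.6]
finger_gap: 0.004
```

Pressing with 9.6 N made the pad sink only about 0.1 mm, so it's firm. Now I release, back away and do a final check.

```bash
python3 -m inch '[[0,0,0,0.3,0],[0,0,0,1,0],[0,0,0,4,0],[0,0,0,8,0],[0,0,0,11,0]]'; python3 -m inch '[[0,-3,3,2,0],[0,-6,8,4,0],[0,-10,13,6,0],[0,-14,18,8,0],[0,-14,23,8,0]]';python3 -m inch '[[0,-3,5,0,0],[0,-6,10,0,0],[0,-9,15,0,0],[0,-9,15,0,0],[0,-9,15,0,0]]'; python3 tri.py
python3 - <<'E'
from h import *
im=arm.get_image("top");cm=arm.camera_model("top")
a=im[150:260,230:400,::-1];b=arm.get_image("scene")[150:260,240:410,::-1]
cv2.imwrite("pics/end.png",np.hstack([cv2.resize(x,None,fx=2.3,fy=2.3,interpolation=2) for x in(a,b)]))
m=mask(im,(4,140,60),(18,255,255));m[:190]=0;m[225:]=0;m[:,:255]=0;m[:,305:]=0
for c in blobs(m,30):print(cv2.minAreaRect(np.float32(ray(c[:,0],cm,.015)[:,:2]*1000)))
print(arm.state()['ft_force'])
E
```

```text
clock: 16.15
eef_pos: [0.6, -0.1426, 0.1648]
eef_rot: [0.091, 0.701, -0.091, 0.702]
ft_force: [-0.2, -0.3, -0.1]
finger_gap: 0.008
clock: 16.77
eef_pos: [0.4582, 0.0884, 0.2449]
eef_rot: [0.092, 0.7, -0.091, 0.702]
ft_force: [1.9, 0.5, -1.0]
finger_gap: 0.005
clock: 17.4
eef_pos: [0.3697, 0.2373, 0.2431]
eef_rot: [0.091, 0.701, -0.091, 0.701]
ft_force: [0.7, 0.3, -0.8]
finger_gap: 0.008
b {'top': [373.61, 182.35], 'scene': [267.96, 185.71]} [ 599.6 -141.7   55.1] 0.01
r {'top': [305.69, 212.95], 'scene': [329.15, 200.56]} [528.4  75.9  50.7] 0.02
((541.8543701171875, 110.79558563232422), (37.00669479370117, 45.08686447143555), 78.72168731689453)
[ 0.31264294 -0.82270887  0.5091081 ]
```

View pics/end.png

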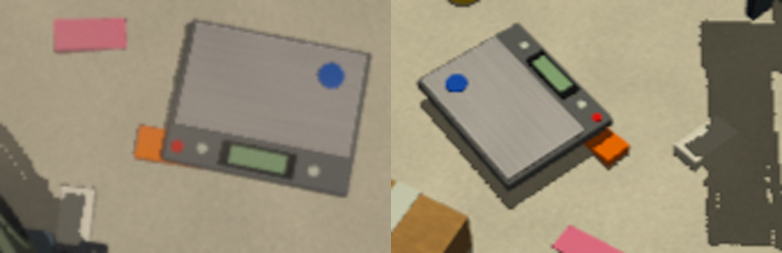

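```bash
python3 -c "
from cell import arm
print(arm.close_job(), arm.state()['clock'])"
```

```text
the job is handed in; nothing more can be done
the job is handed in; nothing more can be done
```

The wedge is under the red-dot foot, the scale stands level and firm, and I've handed the job in at about 17.5 s of the 48 s allowed. No verdict came back.

**How it went:** I pushed the orange wedge sideways with part-open fingers to line it up with the foot. Then I pushed it in from its back face with the fingers shut, in small steps, until the scale was level. The first sideways push went wrong: the fingertips were about 10 mm up, one of them missed the low thin end, and the wedge turned about 14°. A second push at about 3.5 mm height put it straight. Finally I pressed the blue pad, let go and moved the arm clear.

**Last checks:**
- **Level:** the pad top, measured from two cameras, dropped from 60.8 to 55.1 mm; 55 mm is level. It stayed at 55.1 after the wedge was released and after the pad was pressed. The red dot rose from 40.8 to 50.7 mm, slightly under the 52 mm I expected; I put that down to camera error because its starting value also read low.
- **Firm:** the pad took 9.6 N and sank about 0.1 mm between 5 N and 9.6 N.
- **Position:** about 37 mm of the wedge still shows, against 39 mm ideal. The pad moved about 3.5 mm sideways, most of it from the scale levelling.
- **Not measured:** I couldn't read the load of the foot on the wedge directly. I infer it from the push force, which reached about 5 N near the end, and from the scale staying put.
- **Other things on the table:** the arm kept clear of them. I didn't re-measure the glass, tape, phone and markers at the end.

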